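# Clear the jammed tube chute and pack the ride-kit tray

## Task

An inner-tube carton has jammed crosswise under the lips of the dispenser chute: push it back up the slope until it lies clear of the lips, then lift it out. Pack it and all the spares standing on the mat (tub, brake-pad box, rear light, patch tin, valve case, as many as are there) side by side into the shallow wooden tray, every one upright and flat on the tray's floor. Leave the other things on the bench where they are.

Things in the scene. Friction and masses are not known exactly. Their poses are not given: they have to be found in the camera images.
- tube_carton: Inner-tube carton: cardboard box 44 mm (its x) by 84 mm (its y) by 54 mm high (its z), 160 g. Origin: centre of its underside; z out of its top. At the start it lies flat on the sloping chute floor with its length across the chute, ends against the narrowing walls and under the lips, origin about 56 mm down the slope from point chute_bed. Friction keeps it where it is left on the slope.
- chute: Plywood chute with a slick metal floor, fixed on the mat; origin on the mat below point chute_bed, 45 mm under it; low open outlet towards the robot. Side walls 60 to 64 mm high. In the chute_bed frame: floor from x = -140 mm (outlet) to +140 mm (end wall); inside 120 mm wide from x = 10 mm up, narrowing evenly from there to 60 mm at the outlet.
- chute_bed (a point): Point on the chute floor's centre line, level with the upper ends of the lips. x points up the slope (0.21 rad above level), y across, z square out of the floor. Two aluminium lips cover the sides from x = -140 to 0 mm, undersides 59 and tops 63 mm above the floor; the slot between them (60 mm wide, y = -30 to +30 mm) lets shut fingers reach the floor. Above x = 0 the chute is open on top.
- tray_in (a point): Centre of the inner floor of the shallow wooden tray (fixed; 4 mm above the mat). Inside 70 mm along its x, 314 mm along its y, 20 mm deep (rim 20 mm above this point); walls 8 mm. All spares fit in one row along y, with 24 mm to spare when none is absent, their x along the tray's x.
- grease_tub: Round white plastic grease tub with a black lid, 54 mm across, 58 mm high, 140 g. Loose on the mat, standing upright; may be absent. Origin: centre of its underside; z up.
- pad_box: Cardboard brake-pad box with a grey band, 62 mm (x) by 34 mm (y), 58 mm high, 110 g. Loose on the mat, standing upright; may be absent. Origin: centre of its underside; z up.
- rear_light: Black plastic rear light with a round red lens on top, 60 mm (x) by 40 mm (y), 56 mm high, 120 g. Loose on the mat, standing upright; may be absent. Origin: centre of its underside; z up.
- patch_tin: Steel patch-kit tin, 62 mm (x) by 44 mm (y), 56 mm high, 150 g. Loose on the mat, standing upright; may be absent. Origin: centre of its underside; z up.
- valve_case: Grey plastic valve case with a black catch, 60 mm (x) by 34 mm (y), 60 mm high, 110 g. Loose on the mat, standing upright; may be absent. Origin: centre of its underside; z up.
- u_lock: Steel U-lock lying beyond the tray, about 190 by 150 mm, 26 mm high. Bystander.
- bike_pump: Black bike pump lying at the right, 225 mm long, 30 mm high. Bystander.
- tire_lever: Red plastic tire lever lying flat between the spares and the tray, 120 mm long, about 10 mm high. Bystander.
- wrench: Steel wrench lying flat nearest the robot. Bystander.
- spray_can: Upright spray can, 60 mm across, 150 mm high, beyond the tray. Bystander.
- mug: Blue mug, 80 mm across, 90 mm high, beyond the tray. Bystander.
Things that resemble listed ones, but are neither listed nor needed, are in the scene too. Leave any orange or purple look-alike of the tube_carton alone.

How it is judged:
By the outcome, as a careful person would: the job done as asked, in the order asked, and still so for the second after the job is handed in, with the robot touching nothing.
Of grease_tub, pad_box, rear_light, patch_tin, valve_case only 3 to 5 are there at a start; the rules pass over those that are not, and their reading is None.
At some moment in a run one of grease_tub, patch_tin may be knocked a few centimetres aside while the robot is not near it.
Once in a run the grip may slacken for a moment while it holds something.
It also fails if it takes over 210 s, if anything falls off the work surface, if the arm or the gripper's body presses on something with over 40 N, if the wrist force passes 120 N, or if a joint passes its speed limit or range.

## Robot

A 6-joint arm with a two-finger parallel gripper is mounted at the origin on the work surface. World frame = base frame: x ahead of the robot, y to its left, z up, the work surface at z = 0. Lengths are in mm, angles in rad, forces in N, time in s.
With the tool pointing down it reaches from about 275 to 850 mm from the base axis. Payload 19 kg.
Tool frame: the origin (TCP) lies midway between the tips of the shut fingers; the grasp point (between the pads) lies r.pinch_z behind it (r.pinch_z is the distance from the TCP to the grasp point, in mm); z points along the fingers, y is the line along which they close (so a half turn about z gives the same grasp; the last joint's range is limited). The gripper opens to 85 mm and grips with 20 to 120 N. Pads are 22 mm wide; open, the fingers measure 114 mm over their backs; the gripper's body (76 mm by 85 mm) begins 54 mm behind the grasp point. The pads swing forward as they close: fully open they stand 13 mm farther back than shut.
Start: joints at [1.008, 0.15, 1.437, -0, 1.554, -0.134], TCP at [239.073, 522.909, 231.267] pointing down, gripper open.
Joint ranges: [-2.8, 2.8], [-0.68, 2.1], [0.12, 2.68], [-1.39, 4.53], [0.16, 2.79], [-2.81, 2.81]. Speed limits (rad/s): [1.89, 1.89, 2.22, 3.01, 3.01, 3.01].

## Interface

Orientations are given as a unit quaternion [x, y, z, w].
In Python, from station import r gives the robot as it stands. The module is installed in compiled form; this text tells all that it offers.
- The arm moves only by the tool carry_out, never from a script. Its argument "rows" is a list of rows, each an object of numbers: "tx", "ty", "tz": the shift along the world's x, y, z in cm; "twist": the turn about the world's z in degrees; "hand": the finger opening in cm, from 0 to 8.54. In form: [{"tx": .., "ty": .., "tz": .., "twist": .., "hand": ..}, ...]. A call has 1 to 8 rows; each row is the pose to reach, as a shift and turn from the pose commanded when the call began; what a row does not reach only later rows make up. A row lasts 1/12 s, in which the tool goes at most 41.7 mm and 7.16 degrees, less where a joint would pass 70% of its speed; a pose out of reach is approached as far as the arm can. A call with a gripper value outside its range is refused whole. The fingers move at their own pace and stop on an object; the grip force is fixed at half the most. Time passes only in rows, so rows that repeat a pose let the fingers close. It gives the time, the measured TCP pose, the force, the opening and the grip force at its end, in the units of the state.
- r.observe(): the state, without advancing time (a new reading comes with each control period).
- r.camera(name): name is "scene" or "side" or "wrist"; returns a dict with "color" (480x640x3 uint8, red, green, blue), "fx", "fy", "cx", "cy" (pixels), "rvec" (rotation vector, rad) and "tvec" (3), from world to camera coordinates, as OpenCV has them. Camera axes: x right, y down, z forward; pixel columns grow to the right and rows downward; lengths in mm; the calibration is good to about 2 mm. The wrist camera is an equidistant fisheye: a pixel r from the principal point sees the ray r / f radians off the axis. A picture is of the moment at which its call begins. There is no depth.
- r.close_job(): hands the job in; it is judged then, once.
Trained networks look in the newest picture that a camera, given by its name, has taken for a name from the list of things; names that differ only in an ending like _2 or _b are one class to them, and where a whole thing is asked for, a point or a joint stands for the part that bears it (a point fixed in the world has none). Each returns a list of dicts, best first, with "p" (0 to 1); they miss things now and then, are a little off and sometimes report something else, mostly with a low value. They report only what shows in the picture. A call takes as long as a camera call. They do not tell look-alikes from the thing itself.
- r.cut_out(camera, thing): "mask" (480x640 bool, what is visible of it) and "point" ([row, column] in pixels, amid what is visible of it).
The state is a dict: "time_s": time; "joints": joint angles; "qvel": joint speeds; "effort": joint torques, N m; "tcp_pos": TCP position; "orientation": TCP orientation; "ft_force": force on the tool from outside, world axes, zero at the start; "ft_torque": the same for the moment, N m; "opening": finger opening in mm; "grasp_force": force on a finger pad.
Only numpy, scipy, OpenCV 4.12 (cv2) and the standard library are available. Lean on these libraries where they do the work, as an engineer would, in place of code of your own. Each camera call takes 0.05 s, during which the arm holds its last target. There are 200 camera calls.

## Working session

There is one attempt and no reset: what is moved stays moved. The work goes in short steps, Python scripts to look and compute and a tool call to move; the robot and the scene stay as the last step left them, time stands still between calls to the robot, and variables do not carry over. Pictures are saved under pics/ and viewed, at most 14 in all, crops included, and the job is handed in when it is done.

Besides the shell and the picture viewer there is one more tool, called after ">>>" as name(argument=value, ...) on one line, values as JSON. carry_out: Moves the arm, as the interface text tells. Its arguments: {"type":"object","properties":{"rows":{"type":"array"}},"required":["rows"]}

```bash
mkdir -p pics; cat > h.py <<'E'
import numpy as np, cv2
from station import r
def cam(n):
    return r.camera(n)
def save(c,name,crop=None,scale=1):
    im=c["color"][:,:,::-1]
    if crop: a,b,d,e=crop; im=im[a:b,d:e]
    if scale!=1: im=cv2.resize(im,None,fx=scale,fy=scale,interpolation=cv2.INTER_CUBIC)
    cv2.imwrite("pics/"+name,im)
def ray(c,px):
    # px: (n,2) of (col,row) -> origin, dirs world
    px=np.atleast_2d(np.array(px,float)); R=cv2.Rodrigues(np.array(c["rvec"],float))[0]; t=np.array(c["tvec"],float).ravel()
    x=(px[:,0]-c["cx"])/c["fx"]; y=(px[:,1]-c["cy"])/c["fy"]
    if c.get("fish"):
        th=np.hypot(x,y); s=np.where(th>1e-9,np.sin(th)/np.maximum(th,1e-9),1); d=np.stack([x*s,y*s,np.cos(th)],1)
    else: d=np.stack([x,y,np.ones_like(x)],1)
    return -R.T@t, d@R
def at_z(c,px,z):
    o,d=ray(c,px); return o+d*((z-o[2])/d[:,2])[:,None]
def proj(c,P):
    P=np.atleast_2d(np.array(P,float)); R=cv2.Rodrigues(np.array(c["rvec"],float))[0]; t=np.array(c["tvec"],float).ravel()
    q=P@R.T+t
    if c.get("fish"):
        rr=np.hypot(q[:,0],q[:,1]); th=np.arctan2(rr,q[:,2]); k=th/np.maximum(rr,1e-9); x=q[:,0]*k;y=q[:,1]*k
    else: x=q[:,0]/q[:,2];y=q[:,1]/q[:,2]
    return np.stack([x*c["fx"]+c["cx"],y*c["fy"]+c["cy"]],1)
def wrist():
    c=r.camera("wrist"); c["fish"]=True; return c
E
python3 - <<'E'
from h import *
for n in ("scene","side"):
    c=cam(n); save(c,n+"0.png"); print(n,-cv2.Rodrigues(c["rvec"])[0].T@np.ravel(c["tvec"]),c["fx"])
    for t in ["tube_carton","chute","tray_in","grease_tub","pad_box","rear_light","patch_tin","valve_case","u_lock","bike_pump","tire_lever"]:
        print(t,[(round(float(q["p"]),2),[int(v) for v in q["point"]],int(q["mask"].sum())) for q in r.cut_out(n,t)])
w=wrist(); save(w,"wrist0.png")
print(r.observe(),r.pinch_z)
E
```

```text
scene [1210.43904393    6.27776498 1012.3323491 ] 467.40959604607417
tube_carton [(0.93, [228, 458], 775), (0.71, [174, 478], 698), (0.7, [187, 427], 661)]
chute [(0.84, [263, 462], 6347)]
tray_in [(0.75, [293, 314], 4767)]
grease_tub [(0.62, [226, 282], 533), (0.15, [265, 461], 6312)]
pad_box [(0.86, [220, 212], 542)]
rear_light []
patch_tin [(0.87, [227, 366], 525)]
valve_case [(0.56, [227, 460], 703), (0.25, [354, 390], 1734)]
u_lock [(0.74, [370, 272], 1988)]
bike_pump []
tire_lever [(0.87, [257, 323], 299)]
side [  198.07338472 -1009.15629217  1098.28575169] 457.8643903442738
tube_carton [(0.91, [191, 207], 429), (0.66, [211, 236], 438), (0.49, [261, 415], 989)]
chute [(0.71, [181, 298], 3582)]
tray_in [(0.64, [251, 362], 2247)]
grease_tub [(0.75, [280, 316], 403)]
pad_box [(0.81, [334, 337], 509), (0.43, [236, 294], 458), (0.21, [179, 298], 3657)]
rear_light [(0.71, [179, 278], 94)]
patch_tin [(0.73, [233, 290], 412)]
valve_case []
u_lock [(0.87, [261, 423], 748)]
bike_pump [(0.77, [365, 387], 1108), (0.63, [179, 278], 140)]
tire_lever [(0.55, [252, 325], 163)]
{'time_s': 1.25, 'joints': array([ 1.00803508e+00,  1.50525026e-01,  1.43740328e+00, -2.05202932e-05,
        1.55382931e+00, -1.33973499e-01]), 'qvel': array([ 0.00011266,  0.00099707, -0.0003863 ,  0.0003169 ,  0.00071808,
        0.00092811]), 'effort': array([ 3.62478655e-03, -7.12785673e+01, -5.71080887e+01,  2.25373224e-04,
        7.68781774e-04,  5.91446678e-05]), 'tcp_pos': array([239.05559277, 522.90662589, 231.25067063]), 'orientation': array([ 2.12755047e-01,  9.77105564e-01, -8.10300057e-05, -1.85141701e-05]), 'ft_force': array([0.21862273, 0.88838104, 0.25106822]), 'ft_torque': array([-0.00401056, -0.03088889, -0.00013448]), 'grasp_force': 0.0, 'opening': 85.54148873218197} 18.700000000000003
```

View pics/scene0.png

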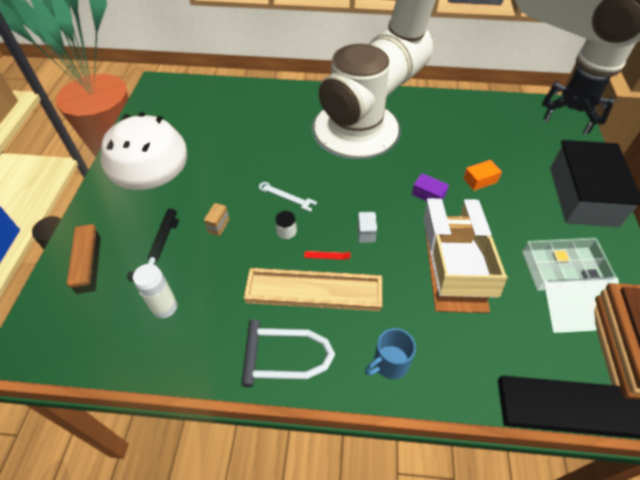

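View pics/side0.png

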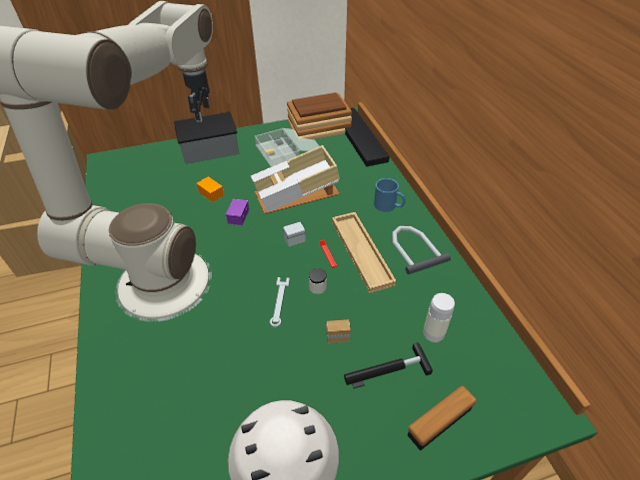

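The scene shows these tube-carton candidates: purple (430,187) and orange (483,175) look-alikes on the mat, and the brownish box between the lips in the chute (458,228), which matches the description. The spares look like pad_box (217,219), tub (286,225) and a tin or case (367,227). I'll check them in a close crop.

```bash
python3 - <<'E'
from h import *
c=cam("scene"); im=c["color"][:,:,::-1]
a=cv2.resize(im[190:315,415:515],None,fx=4,fy=4,interpolation=cv2.INTER_CUBIC)
b=np.vstack([cv2.resize(im[205:245,x:x+50],None,fx=4,fy=4,interpolation=cv2.INTER_CUBIC) for x in (195,263,345)])
d=cv2.imwrite("pics/c1.png",np.hstack([a,np.vstack([b,np.zeros((20,200,3),np.uint8)])]))
s=cam("side"); im=s["color"][:,:,::-1]
cv2.imwrite("pics/c2.png",cv2.resize(im[135:300,235:400],None,fx=3.6,fy=3.6,interpolation=cv2.INTER_CUBIC))
# tray corners from mask (rim z=24)
for n,c in (("scene",c),("side",s)):
    m=r.cut_out(n,"tray_in")[0]["mask"].astype(np.uint8)
    q=cv2.minAreaRect(np.argwhere(m)[:,::-1].astype(np.float32)); cor=cv2.boxPoints(q); print(n,cor.round(),at_z(c,cor,12).round())
    for t in ("pad_box","grease_tub","patch_tin"):
        k=r.cut_out(n,t)[0]; p=k["point"]; print(t,at_z(c,[[p[1],p[0]]],35).round())
E
```

```text
scene [[242. 304.]
 [245. 266.]
 [383. 274.]
 [381. 312.]] [[ 683. -239.   12.]
 [ 576. -255.   12.]
 [ 568.   97.   12.]
 [ 674.   94.   12.]]
pad_box [[ 449. -362.   35.]]
grease_tub [[ 444. -175.   35.]]
patch_tin [[440.  44.  35.]]
side [[328. 220.]
 [354. 205.]
 [398. 283.]
 [373. 298.]] [[ 572.   93.   12.]
 [ 682.  136.   12.]
 [ 684. -242.   12.]
 [ 590. -269.   12.]]
pad_box [[ 444. -360.   35.]]
grease_tub [[ 445. -177.   35.]]
patch_tin [[435.  35.  35.]]
```

View pics/c1.png

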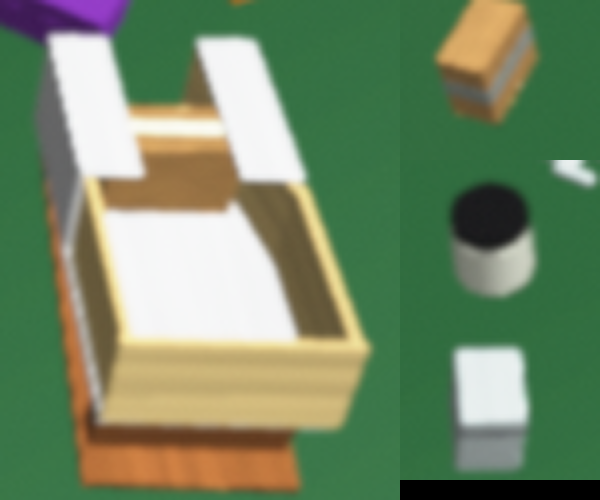

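View pics/c2.png

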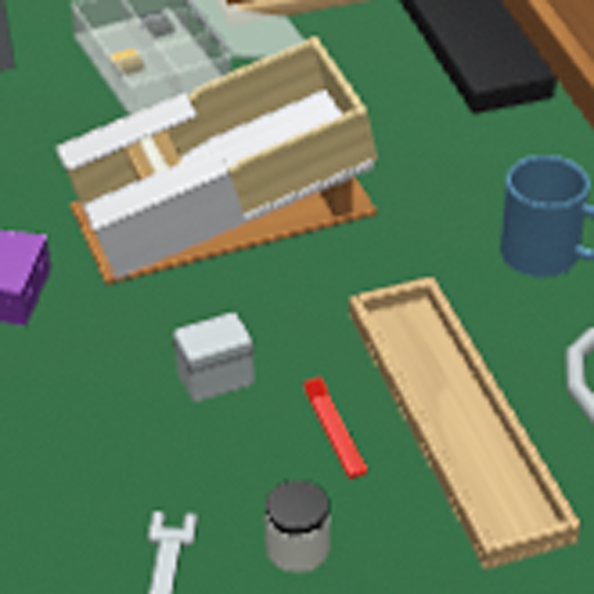

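The crop shows the jammed carton is the brown box with white tape, seen at about (458,225) through the slot. The spares are pad_box, grease_tub and patch_tin (plain lidded steel, no catch); rear_light and valve_case are absent. Next I'll fit the chute and tray poses.

```bash
cat > fit.py <<'E'
from h import *
from scipy.optimize import least_squares
def Tch(p,a=0.21):
    c,s=np.cos(p[2]),np.sin(p[2]); Rz=np.array([[c,-s,0],[s,c,0],[0,0,1]])
    ca,sa=np.cos(a),np.sin(a); Ry=np.array([[ca,0,-sa],[0,1,0],[sa,0,ca]])
    return Rz@Ry,np.array([p[0],p[1],45.])
def chute(p,P): R,t=Tch(p); return np.array(P)@R.T+t
def flat(p,P,z):
    c,s=np.cos(p[2]),np.sin(p[2]); P=np.array(P,float); return np.c_[p[0]+c*P[:,0]-s*P[:,1],p[1]+s*P[:,0]+c*P[:,1],np.full(len(P),z)]
E
python3 - <<'E'
from fit import *
c=cam("scene"); s=cam("side")
pc=np.array([[143,177],[240,181],[107,37],[197,40]])/4+[415,190]
Pc=[[0,-30,63],[0,30,63],[-140,-30,63],[-140,30,63]]
f=lambda p:(proj(c,chute(p,Pc))-pc).ravel()
q=least_squares(f,[380,190,0]); print("chute",q.x.round(3),f(q.x).round(1))
P=[[0,-30,63],[-140,-30,63],[-140,30,63],[0,30,63],[-140,-30,0]]
print(((proj(s,chute(q.x,P))-[235,135])*3.6).round())
ps=np.array([[350,297],[432,278],[578,522],[485,555]])/3.6+[235,135]
Pt=[[-43,165],[43,165],[43,-165],[-43,-165]]
f=lambda p:(proj(s,flat(p,Pt,24))-ps).ravel()
t=least_squares(f,[625,-73,0]); print("tray side",t.x.round(3),f(t.x).round(1))
print(proj(c,flat(t.x,Pt,24)).round(1))
save(c,"tray.png",(255,320,235,395),5)
E
```

```text
chute [5.08601e+02 2.80855e+02 5.40000e-02] [-0.3 -0.3  0.3 -0.5 -0.1  0.4  0.1  0.4]
[[212. 145.]
 [ 80. 201.]
 [ 63. 165.]
 [193. 110.]
 [ 99. 246.]]
tray side [ 6.29254e+02 -7.67650e+01  2.10000e-02] [-0.4 -0.1  0.  -0.4  0.4  1.  -0.1 -0.7]
[[379.5 276.6]
 [379.5 307.4]
 [241.7 298.6]
 [247.8 268.5]]
```

View pics/tray.png

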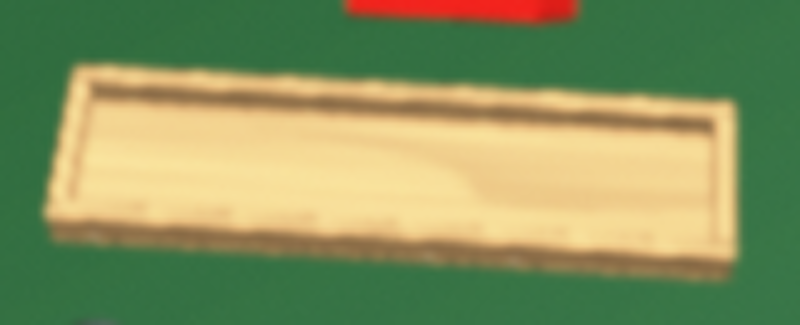

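>>> carry_out(rows=[{"tx": 5, "ty": -6, "twist": -7}, {"tx": 10, "ty": -12, "twist": -14}, {"tx": 15, "ty": -18, "twist": -21}, {"tx": 20, "ty": -24.5, "twist": -28}, {"tx": 20, "ty": -24.5, "twist": -35}, {"tx": 20, "ty": -24.5, "twist": -42}, {"tx": 20, "ty": -24.5, "twist": -49}, {"tx": 20, "ty": -24.5, "twist": -56}])

```text
invalid input at $.rows[0]: expected keys tx, ty, tz, twist, hand
```

>>> carry_out(rows=[{"twist": -6.5, "tz": 2, "hand": 0}, {"twist": -6.5, "tz": 3, "hand": 0}, {"twist": -6.5, "tz": 3, "hand": 0}, {"twist": -6.5, "tz": 3, "hand": 0}, {"twist": -6.5, "tz": 3, "hand": 0}, {"twist": -6.5, "tz": 3, "hand": 0}])

```text
invalid input at $.rows[0]: expected keys tx, ty, tz, twist, hand
```

```bash
python3 - <<'E'
from fit import *
w=wrist(); save(w,"w1.png"); o=r.observe(); print(o["tcp_pos"],o["orientation"],o["joints"],o["opening"],o["time_s"])
c=cam("scene"); s=cam("side")
ps=np.array([[350,297],[432,278],[578,522],[485,555]])/3.6+[235,135]
pc=np.array([[735,102],[735,260],[45,218],[78,68]])/5+[235,255]
Pt=[[-43,165],[43,165],[43,-165],[-43,-165]]
f=lambda p:np.r_[(proj(s,flat(p,Pt,24))-ps).ravel(),(proj(c,flat(p,Pt,24))-pc).ravel()]
t=least_squares(f,[625,-73,0]); print("tray",t.x.round(3),f(t.x).round(1))
Pc=[[0,-30,63],[0,30,63],[-140,-30,63],[-140,30,63],[-78,-30,54],[-78,30,54],[140,-60,62],[140,60,62]]
print(proj(w,chute([508.6,280.9,.054],Pc)).round())
E
```

```text
[239.09090914 522.90705354 231.24797705] [ 2.12744971e-01  9.77107759e-01 -6.40936653e-05  1.20918804e-06] [ 1.00799750e+00  1.50529443e-01  1.43740363e+00 -4.60440275e-05
  1.55377924e+00 -1.34031264e-01] 85.4877983265245 1.9
tray [ 6.28571e+02 -7.23120e+01  2.40000e-02] [-1.1 -0.8 -0.8 -1.2 -0.3 -0.1 -0.6 -1.8 -0.8  0.9 -0.6  0.1 -0.4  0.1
 -1.1  0. ]
[[212. 491.]
 [249. 483.]
 [149. 407.]
 [185. 395.]
 [180. 443.]
 [217. 433.]
 [251. 553.]
 [323. 542.]]
```

View pics/w1.png

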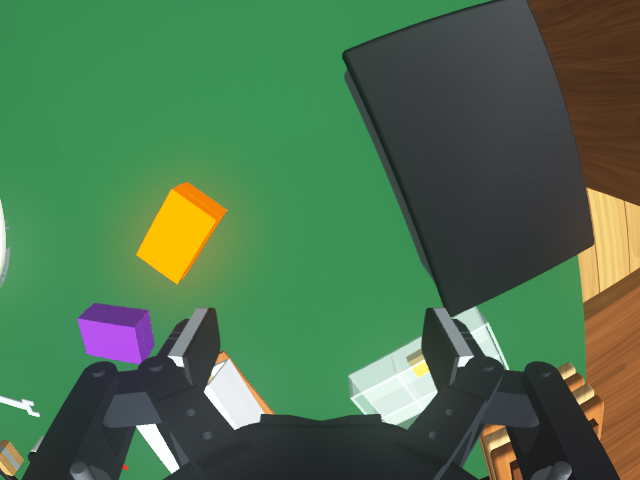

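The wrist view looks toward tool +x (orange at (182,232), purple at (115,333)), with the chute hidden behind the fingers at the bottom. The rows need every key, so I'm resending the moves, stopping on the chute's right side so the wrist camera faces it.

>>> carry_out(rows=[{"tx": 3, "ty": -4, "tz": 2, "twist": -7, "hand": 0}, {"tx": 6, "ty": -8, "tz": 4, "twist": -14, "hand": 0}, {"tx": 9, "ty": -12, "tz": 6, "twist": -21, "hand": 0}, {"tx": 12, "ty": -16, "tz": 8, "twist": -28, "hand": 0}, {"tx": 15, "ty": -20, "tz": 8, "twist": -35, "hand": 0}, {"tx": 18, "ty": -24, "tz": 8, "twist": -42, "hand": 0}, {"tx": 21, "ty": -28, "tz": 8, "twist": -49, "hand": 0}, {"tx": 24, "ty": -32, "tz": 8, "twist": -56, "hand": 0}])

```text
time_s: 2.67
tcp_pos: [432.1, 264.8, 309.4]
orientation: [0.649, 0.761, 0.0, 0.0]
ft_force: [1.1, 1.0, 0.3]
opening: 0.1
grasp_force: 0.0
```

>>> carry_out(rows=[{"tx": 0, "ty": -1, "tz": 0, "twist": -6.5, "hand": 0}, {"tx": 0, "ty": -1, "tz": 0, "twist": -6.5, "hand": 0}, {"tx": 0, "ty": -1, "tz": 0, "twist": -6.5, "hand": 0}])

```text
time_s: 2.92
tcp_pos: [431.5, 256.2, 308.8]
orientation: [0.689, 0.725, 0.0, -0.0]
ft_force: [0.4, 0.1, 0.2]
opening: -0.2
grasp_force: 0.0
```

```bash
python3 - <<'E'
from fit import *
w=wrist(); save(w,"w2.png"); o=r.observe(); print(o["tcp_pos"],o["orientation"],o["joints"],o["opening"],o["time_s"])
Pc=[[0,-30,63],[0,30,63],[-140,-30,63],[-140,30,63],[-78,-30,54],[-78,30,54],[140,-60,62],[140,60,62]]
print(proj(w,chute([508.6,280.9,.054],Pc)).round())
E
```

```text
[431.15471658 256.89620215 308.77367804] [ 6.87768393e-01  7.25930171e-01  1.02771232e-04 -1.18933100e-04] [ 3.83527419e-01 -1.78379120e-02  1.46200580e+00  3.04229086e-04
  1.69733674e+00  3.29590370e-01] -0.200595593461796 2.9667
[[388. 216.]
 [390. 154.]
 [252. 209.]
 [250. 152.]
 [312. 210.]
 [311. 151.]
 [520. 253.]
 [534. 134.]]
```

View pics/w2.png

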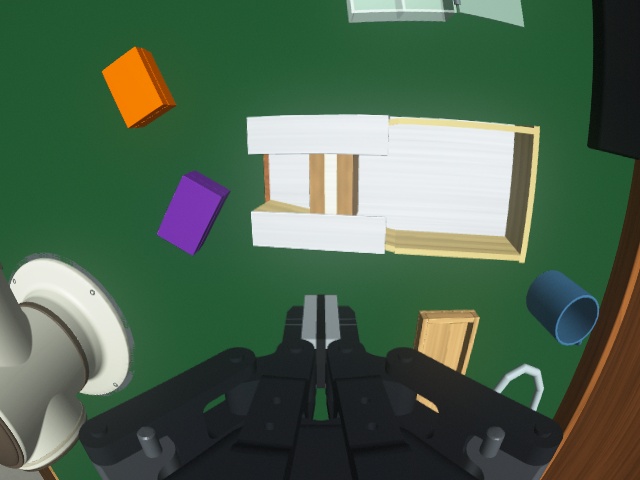

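The wrist view shows the carton across the slot at cols 309–358, rows 154–214, with slot corners at (251,211), (386,215), (389,154) and (249,154), all within 2 px of the chute fit. The fit holds, so I'll lower the shut fingers into the slot below the carton.

>>> carry_out(rows=[{"tx": -2.5, "ty": 1, "tz": 0, "twist": 0, "hand": 0}, {"tx": -4.7, "ty": 1.7, "tz": -1, "twist": 0, "hand": 0}, {"tx": -4.7, "ty": 1.7, "tz": -5, "twist": 0, "hand": 0}, {"tx": -4.7, "ty": 1.7, "tz": -9, "twist": 0, "hand": 0}, {"tx": -4.7, "ty": 1.7, "tz": -13, "twist": 0, "hand": 0}, {"tx": -4.7, "ty": 1.7, "tz": -17, "twist": 0, "hand": 0}, {"tx": -4.7, "ty": 1.7, "tz": -18, "twist": 0, "hand": 0}, {"tx": -4.7, "ty": 1.7, "tz": -18, "twist": 0, "hand": 0}])

```text
time_s: 3.63
tcp_pos: [382.7, 273.9, 126.8]
orientation: [0.688, 0.726, -0.002, -0.001]
ft_force: [-0.1, 0.7, -0.1]
opening: 0.2
grasp_force: 0.0
```

>>> carry_out(rows=[{"tx": 0, "ty": 0, "tz": -3, "twist": 0, "hand": 0}, {"tx": 0, "ty": 0, "tz": -6, "twist": 0, "hand": 0}, {"tx": 0, "ty": 0, "tz": -8.2, "twist": 0, "hand": 0}, {"tx": 0, "ty": 0, "tz": -8.2, "twist": 0, "hand": 0}, {"tx": 0, "ty": 0, "tz": -8.2, "twist": 0, "hand": 0}])

```text
time_s: 4.05
tcp_pos: [385.0, 274.4, 48.6]
orientation: [0.688, 0.725, 0.0, 0.0]
ft_force: [0.1, 0.4, 1.6]
opening: 0.3
grasp_force: 0.0
```

>>> carry_out(rows=[{"tx": 0.5, "ty": 0.03, "tz": 0.1, "twist": 0, "hand": 0}, {"tx": 1, "ty": 0.05, "tz": 0.2, "twist": 0, "hand": 0}, {"tx": 1.5, "ty": 0.08, "tz": 0.3, "twist": 0, "hand": 0}, {"tx": 2, "ty": 0.1, "tz": 0.4, "twist": 0, "hand": 0}, {"tx": 2.5, "ty": 0.13, "tz": 0.5, "twist": 0, "hand": 0}, {"tx": 3, "ty": 0.16, "tz": 0.6, "twist": 0, "hand": 0}, {"tx": 3, "ty": 0.16, "tz": 0.6, "twist": 0, "hand": 0}])

```text
time_s: 4.63
tcp_pos: [415.4, 275.2, 53.0]
orientation: [0.689, 0.725, 0.0, 0.0]
ft_force: [-0.4, 0.6, -0.7]
opening: 0.1
grasp_force: 0.0
```

```bash
python3 - <<'E'
from fit import *
w=wrist(); o=r.observe(); print(o["tcp_pos"],o["ft_force"])
s=cam("side")
a=cv2.resize(w["color"][40:400,200:560,::-1],None,fx=1.1,fy=1.1); b=cv2.resize(s["color"][135:235,240:340,::-1],(396,396),interpolation=cv2.INTER_CUBIC)
cv2.imwrite("pics/p1.png",np.hstack([a,b]))
E
```

```text
[414.87392232 275.17148683  52.76949623] [-0.97749177 -0.08918899  0.30525381]
```

View pics/p1.png

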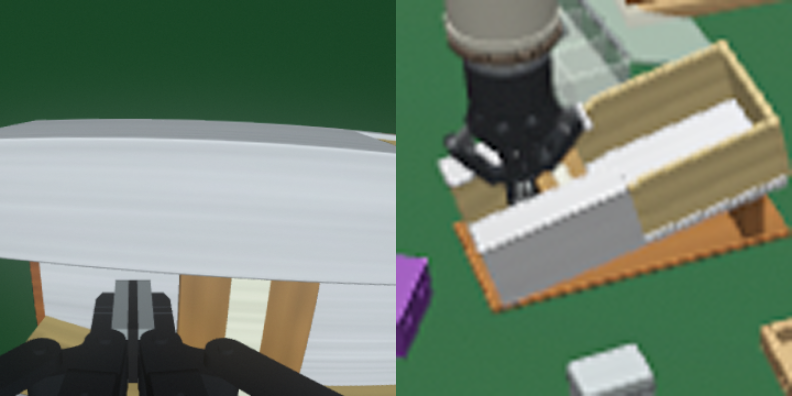

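The left crop shows the shut fingers in the slot with the carton's lower edge about 25 px uphill; the side view shows clearance above the lips. Next I'll push up along the slope in small steps.

>>> carry_out(rows=[{"tx": 0.4, "ty": 0.02, "tz": -0.3, "twist": 0, "hand": 0}, {"tx": 0.8, "ty": 0.04, "tz": -0.23, "twist": 0, "hand": 0}, {"tx": 1.2, "ty": 0.06, "tz": -0.15, "twist": 0, "hand": 0}, {"tx": 1.6, "ty": 0.09, "tz": -0.06, "twist": 0, "hand": 0}, {"tx": 2.0, "ty": 0.11, "tz": 0.03, "twist": 0, "hand": 0}, {"tx": 2.4, "ty": 0.13, "tz": 0.11, "twist": 0, "hand": 0}, {"tx": 2.8, "ty": 0.15, "tz": 0.2, "twist": 0, "hand": 0}])

```text
time_s: 5.32
tcp_pos: [442.8, 276.7, 54.8]
orientation: [0.689, 0.725, -0.0, -0.0]
ft_force: [-1.4, 0.5, 0.3]
opening: 0.1
grasp_force: 0.7
```

>>> carry_out(rows=[{"tx": 0.4, "ty": 0.02, "tz": 0.09, "twist": 0, "hand": 0}, {"tx": 0.8, "ty": 0.04, "tz": 0.17, "twist": 0, "hand": 0}, {"tx": 1.2, "ty": 0.06, "tz": 0.26, "twist": 0, "hand": 0}, {"tx": 1.6, "ty": 0.09, "tz": 0.34, "twist": 0, "hand": 0}, {"tx": 2.0, "ty": 0.11, "tz": 0.43, "twist": 0, "hand": 0}, {"tx": 2.4, "ty": 0.13, "tz": 0.51, "twist": 0, "hand": 0}, {"tx": 2.8, "ty": 0.15, "tz": 0.6, "twist": 0, "hand": 0}])

```text
time_s: 5.9
tcp_pos: [470.7, 278.2, 60.7]
orientation: [0.689, 0.725, -0.0, -0.0]
ft_force: [-0.7, -0.1, 0.6]
opening: 0.1
grasp_force: 0.7
```

```bash
python3 - <<'E'
from fit import *
w=wrist(); o=r.observe(); print(o["tcp_pos"],o["ft_force"])
s=cam("side")
a=cv2.resize(w["color"][40:400,200:560,::-1],None,fx=1.1,fy=1.1); b=cv2.resize(s["color"][135:235,240:340,::-1],(396,396),interpolation=cv2.INTER_CUBIC)
cv2.imwrite("pics/p2.png",np.hstack([a,b]))
E
```

```text
[471.39696852 278.23534052  60.96934381] [-0.87915834 -0.07625658  0.20563458]
```

View pics/p2.png

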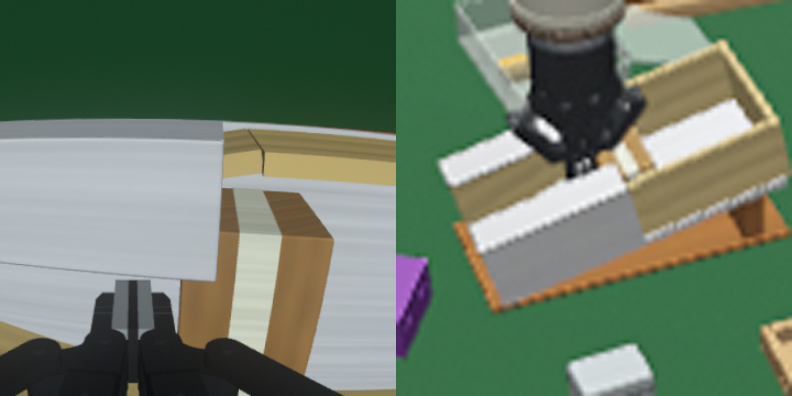

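The carton rides against the fingers: its lower edge is at col 180 of the left crop and the lip end at col 218, so about 12 mm remains. I'll push 26 mm more, then back off, rise and look.

>>> carry_out(rows=[{"tx": 0.5, "ty": 0.03, "tz": 0.11, "twist": 0, "hand": 0}, {"tx": 1.0, "ty": 0.05, "tz": 0.21, "twist": 0, "hand": 0}, {"tx": 1.5, "ty": 0.08, "tz": 0.32, "twist": 0, "hand": 0}, {"tx": 2.0, "ty": 0.11, "tz": 0.43, "twist": 0, "hand": 0}, {"tx": 2.4, "ty": 0.13, "tz": 0.51, "twist": 0, "hand": 0}, {"tx": 2.6, "ty": 0.14, "tz": 0.55, "twist": 0, "hand": 0}, {"tx": 2.6, "ty": 0.14, "tz": 0.55, "twist": 0, "hand": 0}, {"tx": 2.6, "ty": 0.14, "tz": 0.55, "twist": 0, "hand": 0}])

```text
time_s: 6.67
tcp_pos: [496.4, 279.6, 66.1]
orientation: [0.689, 0.725, -0.0, -0.0]
ft_force: [-0.4, 0.5, -0.2]
opening: -0.4
grasp_force: 0.0
```

>>> carry_out(rows=[{"tx": -1, "ty": -0.05, "tz": 0, "twist": 0, "hand": 0}, {"tx": -3, "ty": -0.15, "tz": 0, "twist": 0, "hand": 0}, {"tx": -3, "ty": -0.15, "tz": 3, "twist": 0, "hand": 0}, {"tx": -3, "ty": -1, "tz": 7, "twist": 0, "hand": 0}, {"tx": -2, "ty": -3, "tz": 11, "twist": 0, "hand": 0}, {"tx": 0, "ty": -5, "tz": 15, "twist": 0, "hand": 0}, {"tx": 2, "ty": -5, "tz": 17, "twist": 0, "hand": 0}, {"tx": 2, "ty": -5, "tz": 17, "twist": 0, "hand": 8.5}])

```text
time_s: 7.33
tcp_pos: [519.7, 228.7, 242.4]
orientation: [0.689, 0.724, 0.004, 0.002]
ft_force: [1.6, 0.1, 0.3]
opening: 10.7
grasp_force: 0.0
```

```bash
python3 - <<'E'
from fit import *
w=wrist(); o=r.observe(); print(o["tcp_pos"],o["ft_force"],o["opening"])
for k in r.cut_out("wrist","tube_carton"): print(round(k["p"],2),k["point"])
Pc=[[0,-30,63],[0,30,63],[12,-42,54],[12,42,54],[56,-42,54],[56,42,54]]
print(proj(w,chute([508.6,280.9,.054],Pc)).round())
save(w,"w3.png")
E
```

```text
[517.81911633 229.13021831 239.02862181] [-0.62711031  0.9585467  -0.97837994] 18.29953280195884
0.78 [201.5, 98.9]
0.74 [156.5, 338.2]
[[291. 197.]
 [289. 118.]
 [309. 210.]
 [308. 102.]
 [365. 212.]
 [366. 102.]]
```

View pics/w3.png

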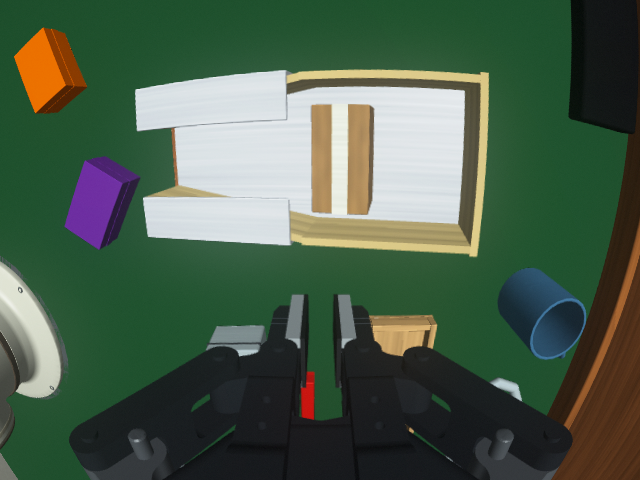

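The carton now lies flat and square at cols 311–366, rows 105–213, clear of the lip ends (col 290). That puts its origin about 35 mm up from chute_bed and 1.5 mm to the right. I'll grasp it along the chute's x with pads high so the tips stay above the tray rim later.

>>> carry_out(rows=[{"tx": 0.9, "ty": 2.6, "tz": 0, "twist": 0, "hand": 8.5}, {"tx": 1.8, "ty": 5.2, "tz": 0, "twist": 0, "hand": 8.5}, {"tx": 1.8, "ty": 5.2, "tz": 0, "twist": 0, "hand": 8.5}, {"tx": 1.8, "ty": 5.2, "tz": -3, "twist": 0, "hand": 8.5}, {"tx": 1.8, "ty": 5.2, "tz": -6, "twist": 0, "hand": 8.5}, {"tx": 1.8, "ty": 5.2, "tz": -9, "twist": 0, "hand": 8.5}, {"tx": 1.8, "ty": 5.2, "tz": -10, "twist": 0, "hand": 8.5}, {"tx": 1.8, "ty": 5.2, "tz": -10, "twist": 0, "hand": 8.5}])

```text
time_s: 8.1
tcp_pos: [532.1, 281.2, 133.0]
orientation: [0.689, 0.725, -0.003, -0.001]
ft_force: [-1.1, -0.6, -0.0]
opening: 84.8
grasp_force: 0.0
```

>>> carry_out(rows=[{"tx": 0, "ty": 0, "tz": 0, "twist": 0, "hand": 8.5}, {"tx": 0, "ty": 0, "tz": -2, "twist": 0, "hand": 8.5}, {"tx": 0, "ty": 0, "tz": -4, "twist": 0, "hand": 8.5}, {"tx": 0, "ty": 0, "tz": -5.3, "twist": 0, "hand": 8.5}, {"tx": 0, "ty": 0, "tz": -5.3, "twist": 0, "hand": 8.5}, {"tx": 0, "ty": 0, "tz": -5.3, "twist": 0, "hand": 8.5}])

```text
time_s: 8.6
tcp_pos: [534.5, 281.7, 84.1]
orientation: [0.689, 0.725, 0.0, 0.0]
ft_force: [0.3, -0.4, 0.6]
opening: 85.1
grasp_force: 0.0
```

>>> carry_out(rows=[{"tx": 0, "ty": 0, "tz": -0.4, "twist": 0, "hand": 5.4}, {"tx": 0, "ty": 0, "tz": -0.4, "twist": 0, "hand": 5.2}, {"tx": 0, "ty": 0, "tz": -0.4, "twist": 0, "hand": 5}, {"tx": 0, "ty": 0, "tz": -0.4, "twist": 0, "hand": 4.9}, {"tx": 0, "ty": 0, "tz": -0.2, "twist": 0, "hand": 4.7}, {"tx": 0, "ty": 0, "tz": 0, "twist": 0, "hand": 4.5}, {"tx": 0, "ty": 0, "tz": 0.3, "twist": 0, "hand": 4}, {"tx": 0, "ty": 0, "tz": 0.3, "twist": 0, "hand": 3}])

```text
time_s: 9.27
tcp_pos: [534.5, 281.7, 86.9]
orientation: [0.689, 0.725, 0.0, 0.0]
ft_force: [-0.3, -0.4, -1.0]
opening: 45.6
grasp_force: 58.8
```

>>> carry_out(rows=[{"tx": 0, "ty": 0, "tz": 0, "twist": 0, "hand": 2}, {"tx": 0, "ty": 0, "tz": 0, "twist": 0, "hand": 2}, {"tx": 0, "ty": 0, "tz": 0.5, "twist": 0, "hand": 2}, {"tx": 0, "ty": 0, "tz": 1, "twist": 0, "hand": 2}, {"tx": 0, "ty": 0, "tz": 2, "twist": 0, "hand": 2}, {"tx": 0, "ty": 0, "tz": 3, "twist": 0, "hand": 2}, {"tx": 0, "ty": 0, "tz": 3, "twist": 0, "hand": 2}])

```text
time_s: 9.85
tcp_pos: [535.3, 282.0, 119.2]
orientation: [0.689, 0.725, 0.002, 0.001]
ft_force: [0.4, 0.5, -0.3]
opening: 45.6
grasp_force: 59.0
```

```bash
python3 - <<'E'
from fit import *
w=wrist(); o=r.observe(); print(o["tcp_pos"],o["ft_force"],o["opening"],o["grasp_force"])
s=cam("side")
a=cv2.resize(w["color"][80:440,140:500,::-1],None,fx=1.1,fy=1.1); b=cv2.resize(s["color"][105:205,250:350,::-1],(396,396),interpolation=cv2.INTER_CUBIC)
cv2.imwrite("pics/g1.png",np.hstack([a,b]))
E
```

```text
[534.96786071 281.86129119 117.95179051] [-0.0595639  -0.62245654 -2.77478624] 45.4252919073421 58.95337809808552
```

View pics/g1.png

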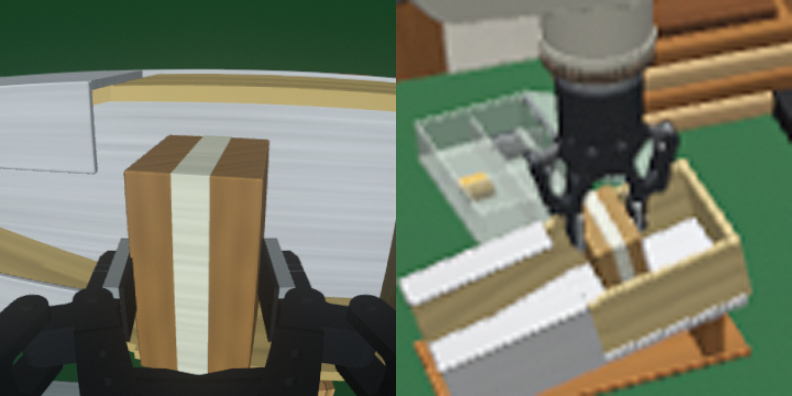

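The carton is held between the pads (opening 45.4, force 59 N) and sits nearly upright over the chute. Lifting it and carrying it to the tray.

>>> carry_out(rows=[{"tx": 0, "ty": 0, "tz": 3, "twist": 0, "hand": 2}, {"tx": 0, "ty": 0, "tz": 6.5, "twist": 0, "hand": 2}, {"tx": 0, "ty": 0, "tz": 10, "twist": 0, "hand": 2}, {"tx": 1, "ty": -3, "tz": 11, "twist": -0.4, "hand": 2}, {"tx": 2, "ty": -6, "tz": 11, "twist": -0.8, "hand": 2}, {"tx": 3.3, "ty": -9.5, "tz": 11, "twist": -1.2, "hand": 2}, {"tx": 4.6, "ty": -13, "tz": 11, "twist": -1.7, "hand": 2}, {"tx": 5.9, "ty": -16.5, "tz": 11, "twist": -1.7, "hand": 2}])

```text
time_s: 10.62
tcp_pos: [593.4, 115.0, 225.9]
orientation: [0.7, 0.715, -0.0, -0.0]
ft_force: [0.6, 0.6, -1.4]
opening: 46.2
grasp_force: 43.2
```

>>> carry_out(rows=[{"tx": 1.4, "ty": -3.5, "tz": 0, "twist": 0, "hand": 2}, {"tx": 2.6, "ty": -6.5, "tz": 0, "twist": 0, "hand": 2}, {"tx": 3.2, "ty": -8.4, "tz": -1, "twist": 0, "hand": 2}, {"tx": 3.2, "ty": -8.4, "tz": -3, "twist": 0, "hand": 2}, {"tx": 3.2, "ty": -8.4, "tz": -6, "twist": 0, "hand": 2}, {"tx": 3.2, "ty": -8.4, "tz": -9, "twist": 0, "hand": 2}, {"tx": 3.2, "ty": -8.4, "tz": -10, "twist": 0, "hand": 2}, {"tx": 3.2, "ty": -8.4, "tz": -10, "twist": 0, "hand": 2}])

```text
time_s: 11.28
tcp_pos: [624.0, 32.6, 123.4]
orientation: [0.699, 0.715, -0.002, -0.002]
ft_force: [-0.1, -0.2, -2.1]
opening: 45.6
grasp_force: 60.0
```

```bash
python3 - <<'E'
from fit import *
w=wrist(); o=r.observe(); print(o["tcp_pos"],o["orientation"],o["ft_force"],o["opening"],o["grasp_force"],o["time_s"])
P=flat([628.6,-72.3,.024],[[-43,165],[43,165],[-35,157],[35,157],[-35,-157],[35,-157]],24)
print(proj(w,P).round())
save(w,"t1.png")
E
```

```text
[624.96957937  32.68064203 125.8073085 ] [ 6.99431252e-01  7.14699248e-01 -6.03713158e-04 -7.37697808e-04] [ 0.38286152 -1.03746113 -0.37050837] 45.800270583175326 60.02967575099319 11.3333
[[259. 153.]
 [390. 153.]
 [271. 164.]
 [377. 164.]
 [290. 475.]
 [357. 475.]]
```

View pics/t1.png

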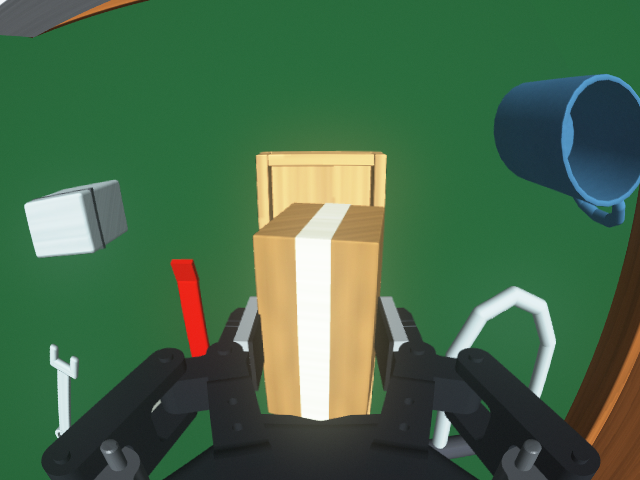

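The wrist view shows the tray's end rim at (257,153)–(386,153), about 2 mm toward −x of the prediction, with the carton over the tray and nearly upright. Lowering it with force checks.

>>> carry_out(rows=[{"tx": -0.1, "ty": 0, "tz": -3, "twist": 0, "hand": 2}, {"tx": -0.1, "ty": 0, "tz": -6, "twist": 0, "hand": 2}, {"tx": -0.1, "ty": 0, "tz": -8, "twist": 0, "hand": 2}, {"tx": -0.1, "ty": 0, "tz": -8.6, "twist": 0, "hand": 2}, {"tx": -0.1, "ty": 0, "tz": -8.6, "twist": 0, "hand": 2}, {"tx": -0.1, "ty": 0, "tz": -8.6, "twist": 0, "hand": 2}])

```text
time_s: 11.83
tcp_pos: [625.4, 32.6, 42.3]
orientation: [0.699, 0.715, 0.001, 0.001]
ft_force: [1.2, 0.2, -0.5]
opening: 45.8
grasp_force: 60.0
```

```bash
python3 - <<'E'
from fit import *
s=cam("side"); o=r.observe(); print(o["tcp_pos"],o["ft_force"],o["opening"],o["grasp_force"],o["time_s"])
u,v=proj(s,[[624,33,40]])[0].astype(int)
save(s,"t2.png",(v-50,v+50,u-50,u+50),5)
E
```

```text
[625.5761566   32.5983989   42.64817213] [ 0.65330576  0.01194012 -0.62913544] 45.54560256537393 60.02406493294984 11.8833
```

View pics/t2.png

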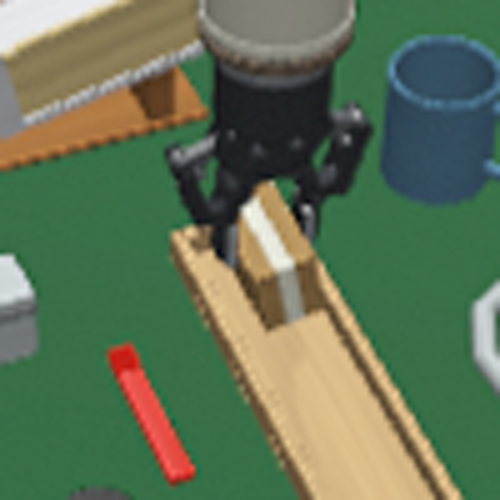

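The carton is just above the tray floor, inside the rims. Stepping down to contact.

>>> carry_out(rows=[{"tx": -0.1, "ty": 0, "tz": -0.3, "twist": 0, "hand": 2}, {"tx": -0.1, "ty": 0, "tz": -0.6, "twist": 0, "hand": 2}, {"tx": -0.1, "ty": 0, "tz": -0.8, "twist": 0, "hand": 2}, {"tx": -0.1, "ty": 0, "tz": -0.8, "twist": 0, "hand": 2}])

```text
time_s: 12.22
tcp_pos: [624.8, 32.5, 34.1]
orientation: [0.699, 0.715, 0.001, 0.002]
ft_force: [2.6, 0.5, 8.8]
opening: 45.2
grasp_force: 58.0
```

>>> carry_out(rows=[{"tx": 0, "ty": 0, "tz": -0.2, "twist": 0, "hand": 2}, {"tx": 0, "ty": 0, "tz": -0.3, "twist": 0, "hand": 2}, {"tx": 0, "ty": 0, "tz": -0.3, "twist": 0, "hand": 2}])

```text
time_s: 12.47
tcp_pos: [625.3, 32.5, 31.9]
orientation: [0.699, 0.715, 0.002, 0.002]
ft_force: [4.2, -0.1, 16.6]
opening: 43.8
grasp_force: 59.1
```

>>> carry_out(rows=[{"tx": 0, "ty": 0, "tz": 0, "twist": 0, "hand": 5}, {"tx": 0, "ty": 0, "tz": 0, "twist": 0, "hand": 6.5}, {"tx": 0, "ty": 0, "tz": 0, "twist": 0, "hand": 8.5}, {"tx": 0, "ty": 0, "tz": 0, "twist": 0, "hand": 8.5}, {"tx": 0, "ty": 0, "tz": 0, "twist": 0, "hand": 8.5}, {"tx": 0, "ty": 0, "tz": 3, "twist": 0, "hand": 8.5}, {"tx": 0, "ty": 0, "tz": 7, "twist": 0, "hand": 8.5}, {"tx": 0, "ty": 0, "tz": 11, "twist": 0, "hand": 8.5}])

```text
time_s: 13.13
tcp_pos: [622.5, 32.6, 139.7]
orientation: [0.699, 0.715, -0.001, -0.001]
ft_force: [0.2, -0.0, 0.1]
opening: 84.8
grasp_force: 0.0
```

>>> carry_out(rows=[{"tx": 0, "ty": 0, "tz": 4, "twist": 0, "hand": 8.5}, {"tx": -3, "ty": -1.5, "tz": 7, "twist": 0, "hand": 8.5}, {"tx": -6, "ty": -4, "tz": 9, "twist": 0, "hand": 8.5}, {"tx": -9.5, "ty": -6, "tz": 9, "twist": 0, "hand": 8.5}, {"tx": -13, "ty": -8, "tz": 9, "twist": 0, "hand": 8.5}, {"tx": -16.5, "ty": -9, "tz": 9, "twist": 0, "hand": 8.5}, {"tx": -18.5, "ty": -9.5, "tz": 9, "twist": 0, "hand": 8.5}, {"tx": -18.5, "ty": -9.5, "tz": 9, "twist": 0, "hand": 8.5}])

```text
time_s: 13.8
tcp_pos: [435.4, -63.2, 229.8]
orientation: [0.7, 0.714, -0.0, 0.0]
ft_force: [-0.2, -0.7, 0.1]
opening: 84.8
grasp_force: 0.0
```

```bash
cat > sil.py <<'E'
from fit import *
from scipy.optimize import minimize
SZ=dict(patch_tin=(62,44,56),pad_box=(62,34,58),grease_tub=(54,54,58),tube_carton=(44,84,54))
def model(t,p,z0=0):
    a,b,h=SZ[t]
    if t=="grease_tub": k=np.linspace(0,2*np.pi,40); B=np.c_[27*np.cos(k),27*np.sin(k)]
    else: B=np.array([[-a,-b],[a,-b],[a,b],[-a,b]])/2
    return np.vstack([flat(p,B,z0),flat(p,B,z0+h)])
def sil(c,P):
    m=np.zeros((480*4,640*4),np.uint8); h=cv2.convexHull(proj(c,P).astype(np.float32))
    cv2.fillConvexPoly(m,np.round(h*4+1.5).astype(np.int32),255); return cv2.resize(m,(640,480),interpolation=cv2.INTER_AREA)/255.
def fitbox(t,obs,p0,z0=0):
    def f(p):
        s=0
        for c,m in obs: q=sil(c,model(t,p,z0)); s+=1-np.minimum(q,m).sum()/np.maximum(q,m).sum()
        return s
    best=None
    for a in ([0] if t=="grease_tub" else [-1.2,-.8,-.4,0,.4,.8,1.2,1.57]):
        r_=minimize(f,[p0[0],p0[1],a],method="Nelder-Mead",options=dict(initial_simplex=np.array([[p0[0],p0[1],a],[p0[0]+10,p0[1],a],[p0[0],p0[1]+10,a],[p0[0],p0[1],a+.25]]),maxiter=120,xatol=.2,fatol=1e-4))
        if best is None or r_.fun<best.fun: best=r_
    return best.x,best.fun
def look(t,names,p0,tol=60,z0=0):
    obs=[]
    for n in names:
        c=wrist() if n=="wrist" else cam(n)
        u=proj(c,[[p0[0],p0[1],30+z0]])[0]
        ks=sorted(r.cut_out(n,t),key=lambda k:np.hypot(k["point"][1]-u[0],k["point"][0]-u[1]))
        if ks and np.hypot(ks[0]["point"][1]-u[0],ks[0]["point"][0]-u[1])<tol: obs.append((c,ks[0]["mask"].astype(float))); print(n,u.round(),ks[0]["point"],round(ks[0]["p"],2),int(ks[0]["mask"].sum()))
    for o in ([[q] for q in obs]+[obs] if len(obs)>1 else [obs]):
        x,f=fitbox(t,o,p0,z0); print(t,x.round(2),"1-IoU",round(f,3),len(o))
E
python3 - <<'E'
from sil import *
o=r.observe(); print(o["tcp_pos"],o["orientation"],o["opening"],o["time_s"])
look("patch_tin",["scene","side","wrist"],(437,40))
E
```

```text
[435.39857089 -63.15348328 229.78147978] [ 7.00047535e-01  7.14096087e-01 -2.86686237e-05  4.75502224e-04] 84.81678770124316 13.8
side [295. 235.] [236.3, 292.6] 0.78 407
wrist [321.  97.] [85.1, 313.2] 0.77 3843
patch_tin [4.3884e+02 4.9150e+01 4.0000e-02] 1-IoU 0.094 1
patch_tin [4.3334e+02 4.8280e+01 9.0000e-02] 1-IoU 0.035 1
patch_tin [4.3405e+02 4.8280e+01 1.0000e-01] 1-IoU 0.218 2
```

>>> carry_out(rows=[{"tx": -0.1, "ty": 4, "tz": 0, "twist": 1, "hand": 8.5}, {"tx": -0.2, "ty": 8, "tz": 0, "twist": 2, "hand": 8.5}, {"tx": -0.2, "ty": 11.1, "tz": -1, "twist": 4, "hand": 8.5}, {"tx": -0.2, "ty": 11.1, "tz": -4, "twist": 4, "hand": 8.5}, {"tx": -0.2, "ty": 11.1, "tz": -7, "twist": 4, "hand": 8.5}, {"tx": -0.2, "ty": 11.1, "tz": -10, "twist": 4, "hand": 8.5}, {"tx": -0.2, "ty": 11.1, "tz": -12, "twist": 4, "hand": 8.5}, {"tx": -0.2, "ty": 11.1, "tz": -12, "twist": 4, "hand": 8.5}])

```text
time_s: 14.77
tcp_pos: [434.6, 49.2, 105.2]
orientation: [0.674, 0.739, -0.002, -0.003]
ft_force: [-0.9, -0.7, -0.9]
opening: 84.9
grasp_force: 0.0
```

```bash
python3 - <<'E'
from sil import *
o=r.observe(); print(o["tcp_pos"],o["orientation"],o["opening"],o["time_s"])
look("patch_tin",["wrist"],(433.5,48.3))
E
```

```text
[434.64275547  49.20002803 105.20268056] [ 0.67372821  0.73897182 -0.00206387 -0.00258628] 84.93427540910494 14.7667
wrist [320. 252.] [255.9, 315.9] 0.69 9955
patch_tin [433.29  47.73   3.25] 1-IoU 0.033 1
```

>>> carry_out(rows=[{"tx": -0.1, "ty": -0.1, "tz": -3, "twist": 0.6, "hand": 8.5}, {"tx": -0.1, "ty": -0.1, "tz": -6, "twist": 0.6, "hand": 8.5}, {"tx": -0.1, "ty": -0.1, "tz": -8, "twist": 0.6, "hand": 8.5}, {"tx": -0.1, "ty": -0.1, "tz": -9, "twist": 0.6, "hand": 8.5}, {"tx": -0.1, "ty": -0.1, "tz": -9, "twist": 0.6, "hand": 8.5}, {"tx": -0.1, "ty": -0.1, "tz": -9, "twist": 0.6, "hand": 8.5}])

```text
time_s: 15.37
tcp_pos: [436.3, 47.6, 20.5]
orientation: [0.67, 0.742, 0.0, 0.0]
ft_force: [0.1, -0.0, 0.7]
opening: 85.1
grasp_force: 0.0
```

>>> carry_out(rows=[{"tx": 0, "ty": 0, "tz": 0, "twist": 0, "hand": 6}, {"tx": 0, "ty": 0, "tz": 0, "twist": 0, "hand": 4}, {"tx": 0, "ty": 0, "tz": 0, "twist": 0, "hand": 4}, {"tx": 0, "ty": 0, "tz": 0, "twist": 0, "hand": 4}, {"tx": 0, "ty": 0, "tz": 0, "twist": 0, "hand": 4}])

```text
time_s: 15.78
tcp_pos: [436.2, 47.5, 20.8]
orientation: [0.67, 0.742, 0.001, 0.001]
ft_force: [-4.0, 0.4, 13.2]
opening: 61.0
grasp_force: 64.1
```

>>> carry_out(rows=[{"tx": 0, "ty": 0, "tz": 2, "twist": 0, "hand": 4}, {"tx": 0, "ty": 0, "tz": 6, "twist": 0, "hand": 4}, {"tx": 2, "ty": -1, "tz": 9.5, "twist": -1, "hand": 4}, {"tx": 5.5, "ty": -3, "tz": 11, "twist": -2, "hand": 4}, {"tx": 9, "ty": -5, "tz": 11, "twist": -3, "hand": 4}, {"tx": 12.5, "ty": -7, "tz": 11, "twist": -4, "hand": 4}, {"tx": 16, "ty": -9.1, "tz": 11, "twist": -4.4, "hand": 4}, {"tx": 19, "ty": -9.1, "tz": 11, "twist": -4.4, "hand": 4}])

```text
time_s: 16.45
tcp_pos: [627.4, -46.9, 129.9]
orientation: [0.699, 0.715, -0.0, 0.001]
ft_force: [0.6, -0.6, -0.9]
opening: 61.2
grasp_force: 66.4
```

>>> carry_out(rows=[{"tx": 0, "ty": 0, "tz": 0, "twist": 0, "hand": 4}, {"tx": 0, "ty": 0, "tz": 0, "twist": 0, "hand": 4}, {"tx": 0, "ty": 0, "tz": 0, "twist": 0, "hand": 4}])

```text
time_s: 16.7
tcp_pos: [624.9, -43.2, 129.4]
orientation: [0.698, 0.716, -0.0, -0.0]
ft_force: [0.3, 0.9, -1.4]
opening: 61.1
grasp_force: 66.3
```

```bash
python3 - <<'E'
from sil import *
w=wrist(); o=r.observe(); print(o["tcp_pos"],o["orientation"],o["opening"],o["grasp_force"],o["ft_force"])
print(proj(w,flat([628.6,-72.3,.024],[[-43,165],[43,165]],24)).round())
save(w,"t3.png")
E
```

```text
[624.6807939  -43.11766531 129.71406342] [ 6.98086733e-01  7.16013207e-01 -2.05740813e-06  3.91705683e-05] 60.9458183663876 66.33054971694946 [-0.07046729  0.32516334 -1.45649927]
[[260.  41.]
 [390.  42.]]
```

View pics/t3.png

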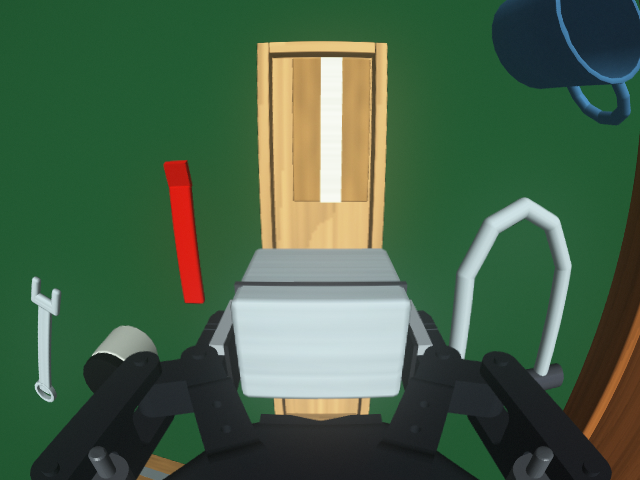

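This last view shows the carton flat in the tray (rows 57–202), inside the walls (inner cols 272–373), and the tin held centred over the tray with a gap to the carton. Lowering the tin.

>>> carry_out(rows=[{"tx": 0.1, "ty": 0, "tz": -3, "twist": 0, "hand": 4}, {"tx": 0.1, "ty": 0, "tz": -6, "twist": 0, "hand": 4}, {"tx": 0.1, "ty": 0, "tz": -8.5, "twist": 0, "hand": 4}, {"tx": 0.1, "ty": 0, "tz": -9.8, "twist": 0, "hand": 4}, {"tx": 0.1, "ty": 0, "tz": -10.2, "twist": 0, "hand": 4}, {"tx": 0.1, "ty": 0, "tz": -10.2, "twist": 0, "hand": 4}, {"tx": 0.1, "ty": 0, "tz": -10.2, "twist": 0, "hand": 4}])

```text
time_s: 17.33
tcp_pos: [626.9, -43.4, 28.9]
orientation: [0.698, 0.716, 0.0, 0.001]
ft_force: [0.2, -0.7, -0.9]
opening: 61.3
grasp_force: 66.5
```

>>> carry_out(rows=[{"tx": 0, "ty": 0, "tz": -0.2, "twist": 0, "hand": 4}, {"tx": 0, "ty": 0, "tz": -0.2, "twist": 0, "hand": 4}])

```text
time_s: 17.5
tcp_pos: [626.8, -43.5, 26.3]
orientation: [0.698, 0.716, 0.0, 0.001]
ft_force: [-0.9, 0.0, -2.1]
opening: 61.2
grasp_force: 66.5
```

>>> carry_out(rows=[{"tx": 0, "ty": 0, "tz": -0.15, "twist": 0, "hand": 4}, {"tx": 0, "ty": 0, "tz": -0.15, "twist": 0, "hand": 4}, {"tx": 0, "ty": 0, "tz": -0.15, "twist": 0, "hand": 4}])

```text
time_s: 17.75
tcp_pos: [626.8, -43.5, 24.9]
orientation: [0.698, 0.716, 0.0, 0.001]
ft_force: [-2.2, 1.3, 8.6]
opening: 61.0
grasp_force: 67.7
```

>>> carry_out(rows=[{"tx": 0, "ty": 0, "tz": 0, "twist": 0, "hand": 6.6}, {"tx": 0, "ty": 0, "tz": 0, "twist": 0, "hand": 7.5}, {"tx": 0, "ty": 0, "tz": 0, "twist": 0, "hand": 8.5}, {"tx": 0, "ty": 0, "tz": 0, "twist": 0, "hand": 8.5}, {"tx": 0, "ty": 0, "tz": 1, "twist": 0, "hand": 8.5}, {"tx": 0, "ty": 0, "tz": 4, "twist": 0, "hand": 8.5}, {"tx": 0, "ty": 0, "tz": 8, "twist": 0, "hand": 8.5}, {"tx": 0, "ty": 0, "tz": 12, "twist": 0, "hand": 8.5}])

```text
time_s: 18.42
tcp_pos: [625.7, -43.3, 145.3]
orientation: [0.698, 0.716, -0.0, -0.001]
ft_force: [0.7, -0.5, 0.1]
opening: 85.0
grasp_force: 0.0
```

>>> carry_out(rows=[{"tx": -1, "ty": -1, "tz": 4, "twist": 0, "hand": 8.5}, {"tx": -3.5, "ty": -4, "tz": 6, "twist": 0, "hand": 8.5}, {"tx": -6, "ty": -7.2, "tz": 7, "twist": 0, "hand": 8.5}, {"tx": -8.5, "ty": -10.4, "tz": 7, "twist": 0, "hand": 8.5}, {"tx": -11, "ty": -13.6, "tz": 7, "twist": 0, "hand": 8.5}, {"tx": -13.5, "ty": -16.8, "tz": 7, "twist": 0, "hand": 8.5}, {"tx": -16, "ty": -20, "tz": 7, "twist": 0, "hand": 8.5}, {"tx": -18, "ty": -23, "tz": 7, "twist": 0, "hand": 8.5}])

```text
time_s: 19.08
tcp_pos: [444.4, -274.7, 214.8]
orientation: [0.698, 0.716, -0.0, 0.0]
ft_force: [0.5, -0.9, -0.7]
opening: 84.8
grasp_force: 0.0
```

```bash
python3 - <<'E'
from sil import *
o=r.observe(); print(o["tcp_pos"],o["orientation"],o["opening"],o["time_s"])
look("grease_tub",["scene","side","wrist"],(445,-176))
look("patch_tin",["scene","side","wrist"],(626,-43),z0=4)
look("tube_carton",["scene","side","wrist"],(629,32),z0=4)
E
```

```text
[ 444.35562767 -274.67741231  214.75495079] [ 6.98296211e-01  7.15808765e-01 -9.26962891e-05  4.52614634e-04] 84.81332795934453 19.0833
scene [282. 224.] [221.8, 284.3] 0.76 493
side [317. 282.] [281.3, 315.8] 0.94 395
wrist [322. 101.] [89.2, 321.3] 0.84 3354
grease_tub [ 4.4592e+02 -1.6895e+02  1.6000e-01] 1-IoU 0.074 1
grease_tub [ 4.5001e+02 -1.6852e+02  7.0000e-02] 1-IoU 0.064 1
grease_tub [ 4.4504e+02 -1.6852e+02 -6.0000e-02] 1-IoU 0.055 1
grease_tub [ 4.4630e+02 -1.6868e+02 -4.0000e-02] 1-IoU 0.291 3
scene [326. 285.] [283.6, 323.9] 0.72 577
side [357. 238.] [240.3, 361.7] 0.63 283
patch_tin [ 6.2088e+02 -4.3130e+01  3.0000e-02] 1-IoU 0.117 1
patch_tin [642.27 -49.96   1.04] 1-IoU 0.292 1
patch_tin [ 6.294e+02 -4.291e+01  5.000e-02] 1-IoU 0.578 2
scene [357. 289.] [286.8, 357.8] 0.69 939
side [350. 223.] [221.2, 354.4] 0.53 184
tube_carton [6.2705e+02 3.1360e+01 4.0000e-02] 1-IoU 0.044 1
tube_carton [ 6.4109e+02  3.4500e+01 -2.7000e-01] 1-IoU 0.578 1
tube_carton [6.2844e+02 3.1360e+01 3.0000e-02] 1-IoU 0.74 2
```

>>> carry_out(rows=[{"tx": 0.1, "ty": 4, "tz": 0, "twist": 0, "hand": 8.5}, {"tx": 0.1, "ty": 8, "tz": -1, "twist": 0, "hand": 8.5}, {"tx": 0.1, "ty": 10.6, "tz": -3, "twist": 0, "hand": 8.5}, {"tx": 0.1, "ty": 10.6, "tz": -7, "twist": 0, "hand": 8.5}, {"tx": 0.1, "ty": 10.6, "tz": -10, "twist": 0, "hand": 8.5}, {"tx": 0.1, "ty": 10.6, "tz": -10.5, "twist": 0, "hand": 8.5}, {"tx": 0.1, "ty": 10.6, "tz": -10.5, "twist": 0, "hand": 8.5}])

```text
time_s: 20.57
tcp_pos: [446.6, -167.1, 107.8]
orientation: [0.698, 0.716, -0.0, -0.001]
ft_force: [0.2, -0.2, 0.4]
opening: 84.8
grasp_force: 0.0
```

```bash
python3 - <<'E'
from sil import *
o=r.observe(); print(o["tcp_pos"],o["orientation"],o["opening"],o["time_s"])
look("grease_tub",["wrist"],(445,-168.7))
E
```

```text
[ 446.6457478  -167.05766847  107.76063209] [ 6.98220062e-01  7.15881572e-01 -4.16846653e-04 -1.46472114e-03] 84.79281605303447 20.5667
wrist [318. 252.] [256.8, 319.1] 0.69 7702
grease_tub [ 4.4532e+02 -1.6856e+02 -6.0000e-02] 1-IoU 0.056 1
```

>>> carry_out(rows=[{"tx": -0.2, "ty": -0.1, "tz": -3, "twist": 0, "hand": 8.5}, {"tx": -0.2, "ty": -0.1, "tz": -6, "twist": 0, "hand": 8.5}, {"tx": -0.2, "ty": -0.1, "tz": -8, "twist": 0, "hand": 8.5}, {"tx": -0.2, "ty": -0.1, "tz": -9, "twist": 0, "hand": 8.5}, {"tx": -0.2, "ty": -0.1, "tz": -9, "twist": 0, "hand": 8.5}, {"tx": -0.2, "ty": -0.1, "tz": -9, "twist": 0, "hand": 8.5}])

```text
time_s: 21.17
tcp_pos: [446.1, -169.0, 20.1]
orientation: [0.698, 0.716, 0.0, 0.001]
ft_force: [0.0, -0.5, 0.4]
opening: 85.0
grasp_force: 0.0
```

>>> carry_out(rows=[{"tx": 0, "ty": 0, "tz": 0, "twist": 0, "hand": 5.5}, {"tx": 0, "ty": 0, "tz": 0, "twist": 0, "hand": 3.5}, {"tx": 0, "ty": 0, "tz": 0, "twist": 0, "hand": 3.5}, {"tx": 0, "ty": 0, "tz": 0, "twist": 0, "hand": 3.5}, {"tx": 0, "ty": 0, "tz": 0, "twist": 0, "hand": 3.5}])

```text
time_s: 21.58
tcp_pos: [446.0, -168.8, 20.3]
orientation: [0.698, 0.716, 0.0, 0.001]
ft_force: [-3.5, 1.8, 15.1]
opening: 52.4
grasp_force: 60.5
```

>>> carry_out(rows=[{"tx": 0, "ty": 0, "tz": 2, "twist": 0, "hand": 3.5}, {"tx": 0, "ty": 0, "tz": 6, "twist": 0, "hand": 3.5}, {"tx": 2, "ty": 1, "tz": 9.5, "twist": 0, "hand": 3.5}, {"tx": 6, "ty": 2.5, "tz": 11, "twist": 0, "hand": 3.5}, {"tx": 10, "ty": 4, "tz": 11, "twist": 0, "hand": 3.5}, {"tx": 14, "ty": 5.5, "tz": 11, "twist": 0, "hand": 3.5}, {"tx": 17.5, "ty": 6.4, "tz": 11, "twist": 0, "hand": 3.5}, {"tx": 18.1, "ty": 6.4, "tz": 11, "twist": 0, "hand": 3.5}])

```text
time_s: 22.25
tcp_pos: [630.7, -102.1, 128.3]
orientation: [0.697, 0.717, 0.001, 0.0]
ft_force: [0.9, 0.2, -1.0]
opening: 52.2
grasp_force: 63.9
```

>>> carry_out(rows=[{"tx": 0, "ty": 0, "tz": 0, "twist": 0, "hand": 3.5}, {"tx": 0, "ty": 0, "tz": 0, "twist": 0, "hand": 3.5}, {"tx": 0, "ty": 0, "tz": 0, "twist": 0, "hand": 3.5}])

```text
time_s: 22.5
tcp_pos: [625.6, -104.7, 129.0]
orientation: [0.698, 0.716, -0.0, -0.0]
ft_force: [0.2, -0.5, -1.8]
opening: 52.3
grasp_force: 63.9
```

```bash
python3 - <<'E'
from sil import *
o=r.observe(); print(o["tcp_pos"],o["opening"],o["grasp_force"],o["ft_force"])
look("patch_tin",["wrist"],(626,-43),z0=4)
look("tube_carton",["wrist"],(629,32),z0=4)
E
```

```text
[ 625.56987897 -104.66004389  128.9682669 ] 52.29720653613862 63.8923542201519 [ 0.18668179 -0.4626576  -1.80195178]
wrist [324. 150.] [149.7, 322.1] 0.88 8121
patch_tin [ 6.2644e+02 -4.2080e+01  3.0000e-02] 1-IoU 0.019 1
wrist [331.  35.] [51.3, 328.3] 0.92 7936
tube_carton [6.2882e+02 3.1990e+01 2.0000e-02] 1-IoU 0.022 1
```

>>> carry_out(rows=[{"tx": 0.1, "ty": 0, "tz": -3, "twist": 0, "hand": 3.5}, {"tx": 0.1, "ty": 0, "tz": -6, "twist": 0, "hand": 3.5}, {"tx": 0.1, "ty": 0, "tz": -8.5, "twist": 0, "hand": 3.5}, {"tx": 0.1, "ty": 0, "tz": -9.8, "twist": 0, "hand": 3.5}, {"tx": 0.1, "ty": 0, "tz": -10.2, "twist": 0, "hand": 3.5}, {"tx": 0.1, "ty": 0, "tz": -10.2, "twist": 0, "hand": 3.5}, {"tx": 0.1, "ty": 0, "tz": -10.2, "twist": 0, "hand": 3.5}])

```text
time_s: 23.28
tcp_pos: [628.0, -104.7, 28.2]
orientation: [0.698, 0.716, 0.0, 0.001]
ft_force: [-0.4, 1.0, -0.8]
opening: 52.2
grasp_force: 63.9
```

>>> carry_out(rows=[{"tx": 0, "ty": 0, "tz": -0.2, "twist": 0, "hand": 3.5}, {"tx": 0, "ty": 0, "tz": -0.3, "twist": 0, "hand": 3.5}, {"tx": 0, "ty": 0, "tz": -0.3, "twist": 0, "hand": 3.5}])

```text
time_s: 23.53
tcp_pos: [627.6, -104.5, 24.4]
orientation: [0.698, 0.716, 0.0, 0.0]
ft_force: [2.0, 0.4, 2.8]
opening: 52.5
grasp_force: 63.9
```

>>> carry_out(rows=[{"tx": 0, "ty": 0, "tz": 0, "twist": 0, "hand": 6}, {"tx": 0, "ty": 0, "tz": 0, "twist": 0, "hand": 7.5}, {"tx": 0, "ty": 0, "tz": 0, "twist": 0, "hand": 8.5}, {"tx": 0, "ty": 0, "tz": 0, "twist": 0, "hand": 8.5}, {"tx": 0, "ty": 0, "tz": 1, "twist": 0, "hand": 8.5}, {"tx": 0, "ty": 0, "tz": 4, "twist": 0, "hand": 8.5}, {"tx": 0, "ty": 0, "tz": 8, "twist": 0, "hand": 8.5}, {"tx": 0, "ty": 0, "tz": 12, "twist": 0, "hand": 8.5}])

```text
time_s: 24.2
tcp_pos: [626.7, -104.2, 145.4]
orientation: [0.698, 0.716, -0.0, -0.001]
ft_force: [0.4, -0.6, -0.1]
opening: 85.1
grasp_force: 0.0
```

>>> carry_out(rows=[{"tx": 0, "ty": 0, "tz": 4, "twist": 0, "hand": 8.5}, {"tx": -2.5, "ty": -3, "tz": 6, "twist": 0, "hand": 8.5}, {"tx": -5, "ty": -6, "tz": 7, "twist": 0, "hand": 8.5}, {"tx": -7.5, "ty": -9, "tz": 7, "twist": 0, "hand": 8.5}, {"tx": -10, "ty": -12.2, "tz": 7, "twist": 0, "hand": 8.5}, {"tx": -12.3, "ty": -15.6, "tz": 7, "twist": 0, "hand": 8.5}, {"tx": -14.3, "ty": -19, "tz": 7, "twist": 0, "hand": 8.5}, {"tx": -16.2, "ty": -22.5, "tz": 7, "twist": 0, "hand": 8.5}])

```text
time_s: 24.87
tcp_pos: [463.8, -330.6, 214.9]
orientation: [0.698, 0.716, -0.0, 0.001]
ft_force: [0.3, -0.6, -0.9]
opening: 84.7
grasp_force: 0.0
```

>>> carry_out(rows=[{"tx": -1, "ty": -4, "tz": 0, "twist": 0, "hand": 8.5}, {"tx": -1.7, "ty": -8, "tz": 0, "twist": 0, "hand": 8.5}, {"tx": -1.7, "ty": -12, "tz": 0, "twist": 0, "hand": 8.5}, {"tx": -1.7, "ty": -13, "tz": 0, "twist": 0, "hand": 8.5}, {"tx": -1.7, "ty": -13, "tz": 0, "twist": 0, "hand": 8.5}])

```text
time_s: 25.28
tcp_pos: [447.4, -462.0, 213.5]
orientation: [0.699, 0.715, -0.0, -0.0]
ft_force: [0.7, 0.3, 0.4]
opening: 85.3
grasp_force: 0.0
```

```bash
python3 - <<'E'
from sil import *
o=r.observe(); print(o["tcp_pos"],o["orientation"],o["joints"],o["opening"],o["time_s"])
look("pad_box",["scene","side","wrist"],(447,-361))
look("grease_tub",["scene","side","wrist"],(627.5,-104.5),z0=4)
E
```

```text
[ 447.35694617 -462.0310387   213.49534498] [ 6.99242957e-01  7.14884037e-01 -1.57250941e-04 -2.76835433e-04] [-9.21038830e-01  2.99113009e-01  1.29271638e+00 -3.92139305e-04
  1.55026502e+00 -9.43150961e-01] 85.27578590845478 25.2833
scene [214. 220.] [221.1, 213.6] 0.9 531
side [338. 332.] [332.5, 337.0] 0.56 429
wrist [321. 102.] [95.2, 324.8] 0.96 3244
pad_box [ 4.4373e+02 -3.5695e+02 -2.1000e-01] 1-IoU 0.084 1
pad_box [ 4.4969e+02 -3.5677e+02 -3.1000e-01] 1-IoU 0.186 1
pad_box [ 4.4552e+02 -3.5575e+02 -2.5000e-01] 1-IoU 0.039 1
pad_box [ 4.4616e+02 -3.5594e+02 -2.5000e-01] 1-IoU 0.386 3
scene [300. 284.] [283.5, 299.2] 0.57 609
grease_tub [ 6.2652e+02 -1.0523e+02  2.3000e-01] 1-IoU 0.044 1
```

>>> carry_out(rows=[{"tx": -0.1, "ty": 4, "tz": 0, "twist": -6, "hand": 8.5}, {"tx": -0.2, "ty": 8, "tz": -1, "twist": -12, "hand": 8.5}, {"tx": -0.2, "ty": 10.6, "tz": -3, "twist": -15.6, "hand": 8.5}, {"tx": -0.2, "ty": 10.6, "tz": -7, "twist": -15.6, "hand": 8.5}, {"tx": -0.2, "ty": 10.6, "tz": -10, "twist": -15.6, "hand": 8.5}, {"tx": -0.2, "ty": 10.6, "tz": -10.5, "twist": -15.6, "hand": 8.5}, {"tx": -0.2, "ty": 10.6, "tz": -10.5, "twist": -15.6, "hand": 8.5}])

```text
time_s: 26.47
tcp_pos: [445.8, -352.8, 107.6]
orientation: [0.789, 0.615, -0.0, -0.002]
ft_force: [-1.0, 0.1, 0.6]
opening: 85.1
grasp_force: 0.0
```

```bash
python3 - <<'E'
from sil import *
o=r.observe(); print(o["tcp_pos"],o["orientation"],o["opening"],o["time_s"])
look("pad_box",["wrist"],(445.6,-355.9))
E
```

```text
[ 445.80546217 -352.84838664  107.58385198] [ 7.88873918e-01  6.14553123e-01 -1.82857909e-04 -1.53849252e-03] 85.085916275577 26.4667
wrist [321. 255.] [257.7, 326.5] 0.91 8580
pad_box [ 4.4520e+02 -3.5647e+02 -2.4000e-01] 1-IoU 0.022 1
```

>>> carry_out(rows=[{"tx": -0.1, "ty": -0.2, "tz": -3, "twist": 0.4, "hand": 8.5}, {"tx": -0.1, "ty": -0.2, "tz": -6, "twist": 0.4, "hand": 8.5}, {"tx": -0.1, "ty": -0.2, "tz": -8, "twist": 0.4, "hand": 8.5}, {"tx": -0.1, "ty": -0.2, "tz": -9, "twist": 0.4, "hand": 8.5}, {"tx": -0.1, "ty": -0.2, "tz": -9, "twist": 0.4, "hand": 8.5}, {"tx": -0.1, "ty": -0.2, "tz": -9, "twist": 0.4, "hand": 8.5}])

```text
time_s: 27.07
tcp_pos: [445.9, -356.2, 20.3]
orientation: [0.787, 0.617, 0.0, 0.001]
ft_force: [0.5, -1.0, 0.3]
opening: 84.9
grasp_force: 0.0
```

>>> carry_out(rows=[{"tx": 0, "ty": 0, "tz": 0, "twist": 0, "hand": 6}, {"tx": 0, "ty": 0, "tz": 0, "twist": 0, "hand": 4}, {"tx": 0, "ty": 0, "tz": 0, "twist": 0, "hand": 4}, {"tx": 0, "ty": 0, "tz": 0, "twist": 0, "hand": 4}, {"tx": 0, "ty": 0, "tz": 0, "twist": 0, "hand": 4}])

```text
time_s: 27.48
tcp_pos: [446.1, -356.2, 20.7]
orientation: [0.787, 0.617, 0.0, 0.001]
ft_force: [-1.2, -0.0, 9.7]
opening: 60.9
grasp_force: 65.4
```

>>> carry_out(rows=[{"tx": 0, "ty": 0, "tz": 2, "twist": 0, "hand": 4}, {"tx": 0, "ty": 0, "tz": 6, "twist": 0, "hand": 4}, {"tx": 1.5, "ty": 2, "tz": 9.5, "twist": 3, "hand": 4}, {"tx": 4, "ty": 5, "tz": 11, "twist": 6, "hand": 4}, {"tx": 6.5, "ty": 8, "tz": 11, "twist": 9, "hand": 4}, {"tx": 9, "ty": 11, "tz": 11, "twist": 12, "hand": 4}, {"tx": 11.5, "ty": 14, "tz": 11, "twist": 15.2, "hand": 4}, {"tx": 14, "ty": 17, "tz": 11, "twist": 15.2, "hand": 4}])

```text
time_s: 28.15
tcp_pos: [586.5, -183.8, 130.1]
orientation: [0.697, 0.717, 0.0, 0.001]
ft_force: [0.9, -1.3, -0.9]
opening: 61.0
grasp_force: 65.4
```

>>> carry_out(rows=[{"tx": 2.2, "ty": 1.5, "tz": 0, "twist": 0, "hand": 4}, {"tx": 4.2, "ty": 2.6, "tz": 0, "twist": 0, "hand": 4}, {"tx": 4.2, "ty": 2.6, "tz": 0, "twist": 0, "hand": 4}, {"tx": 4.2, "ty": 2.6, "tz": 0, "twist": 0, "hand": 4}, {"tx": 4.2, "ty": 2.6, "tz": 0, "twist": 0, "hand": 4}])

```text
time_s: 28.57
tcp_pos: [627.1, -159.6, 129.2]
orientation: [0.698, 0.716, -0.0, 0.0]
ft_force: [-0.5, -0.3, -1.8]
opening: 61.6
grasp_force: 65.6
```

```bash
python3 - <<'E'
from sil import *
o=r.observe(); print(o["tcp_pos"],o["orientation"],o["opening"],o["grasp_force"],o["ft_force"])
look("grease_tub",["wrist"],(627,-104.5),z0=4)
look("pad_box",["wrist"],(628.7,-160),z0=o["tcp_pos"][2]-20.7)
E
```

```text
[ 627.07133282 -159.59777732  129.15481389] [ 6.98157452e-01  7.15944236e-01 -6.73675715e-05  1.39362058e-04] 61.57056799099405 65.57283282279968 [-0.51712656 -0.31834497 -1.75804884]
wrist [323. 160.] [163.7, 322.9] 0.83 6532
grease_tub [ 6.2738e+02 -1.0400e+02  1.0000e-02] 1-IoU 0.06 1
wrist [326. 320.] [326.8, 323.6] 0.73 22878
pad_box [ 6.2660e+02 -1.6123e+02  2.0000e-02] 1-IoU 0.015 1
```

>>> carry_out(rows=[{"tx": 0, "ty": 0, "tz": -3, "twist": 0, "hand": 4}, {"tx": 0, "ty": 0, "tz": -6, "twist": 0, "hand": 4}, {"tx": 0, "ty": 0, "tz": -8.5, "twist": 0, "hand": 4}, {"tx": 0, "ty": 0, "tz": -9.8, "twist": 0, "hand": 4}, {"tx": 0, "ty": 0, "tz": -10.2, "twist": 0, "hand": 4}, {"tx": 0, "ty": 0, "tz": -10.2, "twist": 0, "hand": 4}, {"tx": 0, "ty": 0, "tz": -10.2, "twist": 0, "hand": 4}])

```text
time_s: 29.35
tcp_pos: [627.9, -159.8, 28.0]
orientation: [0.698, 0.716, 0.0, 0.001]
ft_force: [0.0, -0.2, -0.2]
opening: 61.0
grasp_force: 65.5
```

>>> carry_out(rows=[{"tx": 0, "ty": 0, "tz": -0.2, "twist": 0, "hand": 4}, {"tx": 0, "ty": 0, "tz": -0.3, "twist": 0, "hand": 4}, {"tx": 0, "ty": 0, "tz": -0.3, "twist": 0, "hand": 4}])

```text
time_s: 29.6
tcp_pos: [627.9, -159.6, 24.7]
orientation: [0.698, 0.716, 0.0, 0.001]
ft_force: [-0.8, -0.7, 3.2]
opening: 61.3
grasp_force: 66.0
```

>>> carry_out(rows=[{"tx": 0, "ty": 0, "tz": 0, "twist": 0, "hand": 6.6}, {"tx": 0, "ty": 0, "tz": 0, "twist": 0, "hand": 7.5}, {"tx": 0, "ty": 0, "tz": 0, "twist": 0, "hand": 8.5}, {"tx": 0, "ty": 0, "tz": 0, "twist": 0, "hand": 8.5}, {"tx": 0, "ty": 0, "tz": 1, "twist": 0, "hand": 8.5}, {"tx": 0, "ty": 0, "tz": 4, "twist": 0, "hand": 8.5}, {"tx": 0, "ty": 0, "tz": 8, "twist": 0, "hand": 8.5}, {"tx": 0, "ty": 0, "tz": 12, "twist": 0, "hand": 8.5}])

```text
time_s: 30.27
tcp_pos: [626.7, -159.1, 145.3]
orientation: [0.698, 0.716, -0.0, -0.001]
ft_force: [0.7, -0.2, 0.6]
opening: 84.9
grasp_force: 0.0
```

>>> carry_out(rows=[{"tx": 0, "ty": 0, "tz": 4, "twist": 0, "hand": 8.5}, {"tx": 0, "ty": -3, "tz": 7, "twist": 0, "hand": 8.5}, {"tx": 0, "ty": -6.5, "tz": 9, "twist": 0, "hand": 8.5}, {"tx": 0, "ty": -10, "tz": 9, "twist": 0, "hand": 8.5}, {"tx": 0, "ty": -10, "tz": 9, "twist": 0, "hand": 8.5}, {"tx": 0, "ty": -10, "tz": 9, "twist": 0, "hand": 8.5}])

```text
time_s: 30.77
tcp_pos: [626.9, -261.1, 234.1]
orientation: [0.699, 0.715, -0.0, 0.0]
ft_force: [-0.2, 0.6, -0.7]
opening: 85.3
grasp_force: 0.0
```

```bash
python3 - <<'E'
from sil import *
o=r.observe(); print(o["tcp_pos"],o["opening"],o["time_s"])
look("pad_box",["wrist"],(628,-160),z0=4)
look("grease_tub",["wrist"],(627,-104),z0=4)
look("patch_tin",["wrist"],(626,-42),z0=4)
look("tube_carton",["wrist"],(629,32),z0=4)
w=wrist()
for t in ("rear_light","valve_case","tire_lever"):
  for n in ("scene","side"): cam(n); print(t,n,[(round(float(q["p"]),2),[int(v) for v in q["point"]],int(q["mask"].sum())) for q in r.cut_out(n,t)])
E
```

```text
[ 626.88467437 -261.05837645  234.11547208] 85.32193685367062 30.7667
wrist [324.  99.] [95.3, 326.4] 0.92 3110
pad_box [ 6.2779e+02 -1.5947e+02  3.0000e-02] 1-IoU 0.031 1
wrist [325.  42.] [40.1, 325.2] 0.81 3294
grease_tub [ 6.2758e+02 -1.0472e+02  2.0000e-01] 1-IoU 0.052 1
wrist [325. -19.] [2.4, 323.2] 0.94 679
patch_tin [ 6.2661e+02 -4.0470e+01  3.0000e-02] 1-IoU 0.143 1
tube_carton [629.   32.   -1.2] 1-IoU 0.0 0
rear_light scene []
rear_light side []
valve_case scene []
valve_case side [(0.51, [180, 292], 3380)]
tire_lever scene [(0.55, [259, 327], 320), (0.35, [299, 292], 2079)]
tire_lever side [(0.68, [254, 322], 161)]
```

```bash
python3 - <<'E'
from station import r
print(r.close_job())
E
```

```text
the job is handed in; nothing more can be done
None
```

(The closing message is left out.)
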